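# Click the gel pump onto the fresh bottle

### The arm

A 7-joint arm with a two-finger parallel gripper is mounted at the origin on a cart in front of the work surface, level with it; the furniture and walls round the work are solid. World frame = base frame: x ahead of the robot, y to its left, z up, the work surface at z = 0. Lengths are in m, angles in rad, forces in N, time in s.
With the tool pointing down it reaches from about 0.425 to 0.925 m from the base axis. Payload 6.8 kg.
Tool frame: the origin (TCP) lies midway between the tips of the shut fingers; the grasp point (between the pads) lies 19 mm behind it; z points along the fingers, y is the line along which they close (so a half turn about z gives the same grasp; the last joint's range is limited). The gripper opens to 85 mm and grips with 20 to 120 N. Pads are 22 mm wide; open, the fingers measure 114 mm over their backs; the gripper's body (76 mm by 85 mm) begins 54 mm behind the grasp point. The pads swing forward as they close: fully open they stand 13 mm farther back than shut.
Start: joints at [-1.235, 0.477, 0.022, 1.555, -0.011, 1.109, -0.083], TCP at [0.29, 0.61, 0.231] pointing down, gripper open.
Joint ranges: [-2.96, 2.96], [-0.34, 2.1], [-1.41, 1.46], [0.24, 2.44], [-1.37, 4.51], [0.17, 1.92], [-2.96, 2.96]. Speed limits (rad/s): [2.39, 2.39, 3.14, 3.14, 3.14, 3.14, 3.14].

### API

Orientations are given as a rotation vector (axis times angle).
In Python, from bench import r gives the robot as it stands.
- The arm moves only by the tool servo_tool, never from a script. Its arguments are lists of equal length, an entry for each row: "turn": the turn, a rotation vector about the world's x, y, z in units of 5 degrees (1.0 is 5 degrees), a list of three; "slide": the shift along the world's x, y, z in units of 30 mm (1.0 is 30 mm), a list of three; "hand": the opening, from 0 (shut) to 1 (fully open). In form: {"turn": [[rx, ry, rz], ...], "slide": [[dx, dy, dz], ...], "hand": [hand, ...]}. A call has 1 to 8 rows; each row is the pose to reach, as a shift and turn from the pose commanded when the call began; what a row does not reach only later rows make up. A row lasts 1/8 s, in which the tool goes at most 62.5 mm and 10.7 degrees, less where a joint would pass 70% of its speed; a pose out of reach is approached as far as the arm can. A call with a gripper value outside its range is refused whole. The fingers move at their own pace and stop on an object; "squeeze" is the grip in N (left out, the last holds). Time passes only in rows, so rows that repeat a pose let the fingers close. It gives the time, the measured TCP pose, the force, the opening and the grip force at its end, in the units of the state.
- r.get_obs(): the state, without advancing time (a new reading comes with each control period).
- r.grab_frame(name): name is "scene" or "top" or "wrist"; returns (picture, depth): 420x560x3 uint8, red, green, blue; 420x560 float32, m along the optical axis (not along the pixel's ray), 0 where there is no reading.
- r.get_calibration(name): a dict with "fovy" (degrees; the focal length in pixels is half the picture's height over the tangent of half this angle, whatever the lens; pixels are square), "cx", "cy" (the principal point, pixels), "R" (3x3) and "t" (3): a world point X has camera coordinates R X + t. Camera axes: x right, y down, z forward; pixel columns grow to the right and rows downward; lengths in m; the calibration is good to about 2 mm. A picture is of the moment at which its call begins: read the wrist's pose just before it. get_calibration takes no time and is no camera call; for the wrist camera it gives the pose at the moment of the call.
- r.hand_in(): hands the job in; it is judged then, once.
The state is a dict: "clock": time; "joints": joint angles; "qvel": joint speeds; "tau": joint torques, N m; "tcp_pos": TCP position; "orientation": TCP orientation; "contact_force": force on the tool from outside, world axes, zero at the start; "moment": the same for the moment, N m; "grip_width": finger opening in m; "gripper_force": force on a finger pad.
Only numpy, scipy, OpenCV 4.12 (cv2) and the standard library are available. Lean on these libraries where they do the work, as an engineer would, in place of code of your own. Each camera call takes 0.05 s, during which the arm holds its last target. There are 200 camera calls.

### The job

The hand-gel bottle on the counter is empty: take the pump that stands loosely in its neck, thread its dip tube down the open neck of the fresh bottle, and press the collar straight down until it snaps over the bead and sits fully home. Keep pressing firmly after the click: the job finishes while the hand is still holding the pump pressed down on the bottle, not after letting go. Leave both bottles standing and the other things on the counter where they are.

Things in the scene. Friction and masses are not known exactly. Their poses are not given: they have to be found in the camera images.
- pump_collar (a point): loose pump, 0.055 kg, white, one stiff piece (head locked down). This point is on the axis inside its ribbed round collar, the part to grip: 36 mm across, from 8 mm above to 17 mm below the point. z: up along the axis. The spout points along -x, so a grasp closing along y clears it. Point 12.5 mm above a mouth: merely resting on the neck, as at the start (not clipped, lifts out); 6 mm: home
- pump_head (a point): middle of the flat-domed top of the pump head, on the axis, 31.5 mm above the collar point. Head 26 mm across; its spout, 8 mm thick, reaches 40 mm out from the axis and lies 16 to 29 mm above the collar point
- pump_tip (a point): free lower end of the pump's stiff straight dip tube (6 mm across), on the axis, 106 mm below the collar point. Inside the collar the tube swells to a centring plug: 11.6 mm across from 6 to 16 mm below the collar point, tapering to the tube at 32 mm below; it guides the collar into the bore
- fresh_mouth (a point): centre of the open mouth of the fresh bottle, 120 mm above its base, z up. Bottle loose, about 0.42 kg, round, white, 60 mm across to 82 mm up, then a sloping shoulder to 101 mm; neck 19 mm across and 19 mm tall, round bore 13 mm wide; 5 mm below the mouth a rounded bead 26.5 mm across
- pump: the pump; same origin and axes as the collar point. Four sprung catches inside the collar must ride over the bead: they meet it with the collar point 12.5 mm above the mouth, resist with about 10 to 20 N (more if held askew) over the next 2 to 3 mm, then let go suddenly; the collar then drops onto the mouth and stops hard (point 6 mm above the mouth)
- fresh: the fresh bottle; origin at the centre of its base
- empty_mouth (a point): centre of the mouth of the empty bottle (0.10 kg, loose), the one in which the pump stands at the start; same shape and size as the fresh bottle, mouth 120 mm above its base; z axis up
- monitor_right: fixed till screen whose back faces the robot: keep the hand and wrist clear of it. Its flat panel, 530 mm wide and about 30 mm thick, stands from 75 to 392 mm above the counter, slanting across it: left end at about x 0.55, y 0.11, right end at about x 0.76, y -0.38. Origin under the stand
- pole_right: fixed round brass-coloured post at the left rear, 38 mm thick and 0.9 m tall, at about x 0.65, y 0.28. Its origin is on the counter, 90 mm beyond the post (towards +y)
- cap: the bare transit cap that came off the fresh bottle: plain white ribbed disc, 32 mm across, 14 mm high, lying on the counter; leave it. Origin at the centre of its underside
- tape_measure: round tailor's tape measure, 52x58x15 mm, lying flat; a bystander. Origin at the centre of its underside
- stapler: desk stapler, 155x36x50 mm; a bystander. Origin at the centre of its underside
- staples_box: small card box, 40x62x28 mm; a bystander. Origin at the centre of its underside
- spotter1: spot-remover squeeze bottle with a pointed nozzle, 49 mm across, 150 mm tall; a bystander. Origin at the centre of its underside
- pen_pot: pot with pens, 80x84x147 mm; a bystander. Origin at the centre of its underside
- tag_box: card box of tags, 60x85x45 mm; a bystander. Origin at the centre of its underside

How it is judged:
On the way, in this order (a step that is already met when the one before it is completed fails the run):
1. the pump is lifted out: its tube is clear above the empty bottle's mouth (z of pump_tip in the frame of empty_mouth above 0.003 m), for 0.1 s.
2. the dip tube is threaded down the neck of the fresh bottle (z of pump_tip in the frame of fresh_mouth below -0.03 m and horizontal distance between pump_tip and fresh_mouth below 0.015 m), for 0.1 s.
3. the collar has snapped over the bead and sits home on the mouth (z of pump_collar in the frame of fresh_mouth between 0.003 and 0.0078 m and horizontal distance between pump_collar and fresh_mouth below 0.004 m and angle between the z axis of pump_collar and the z axis of fresh_mouth, either way round below 0.08 rad), for 0.1 s.
At the end, for the whole second after the job is handed in: The pump's collar is snapped home on the fresh bottle (collar point 3 to 7.8 mm above the mouth, within 4 mm of its axis, square to it within 0.08 rad) and the robot is still touching it and pressing it onto the bottle with more than 5 N; both bottles stand upright on the counter (all of step 3 and contact force between pump and fresh above 5 N and contact force between any of the fingers, the arm and pump above 2 N and angle between fresh_mouth's own z axis and vertical below 0.08 rad and height (world z) of each of fresh_mouth, empty_mouth below 0.124 m and angle between empty_mouth's own z axis and vertical below 0.1 rad and linear speed of fresh below 0.02 m/s); the arm keeps its last pose, push and grip.
It fails at once if a bottle is knocked over (angle between any of fresh_mouth, empty_mouth's own z axis and vertical above 0.5 rad).
It fails at once if one of the other things on the counter is pushed away (more than 40 mm) (distance of any of cap, tape_measure, stapler, staples_box, spotter1, pen_pot, tag_box from where it was at the start of the episode above 0.04 m).
It also fails if it takes over 61 s, if anything falls off the work surface, if the arm or the gripper's body presses on something with over 40 N, if the wrist force passes 120 N, or if a joint passes its speed limit or range.

## Working session

There is one attempt and no reset: what is moved stays moved. The work goes in short steps, Python scripts to look and compute and a tool call to move; the robot and the scene stay as the last step left them, time stands still between calls to the robot, and variables do not carry over. Pictures are saved under pics/ and viewed, at most 10 in all, crops included, and the job is handed in when it is done.

Besides the shell and the picture viewer there is one more tool, called by a JSON object that holds its "method" and its "body", one argument or row to a line. servo_tool: Moves the arm, as the interface text tells. Its arguments: {"type":"object","properties":{"turn":{"type":"array"},"slide":{"type":"array"},"hand":{"type":"array"},"squeeze":{"type":"number"}},"required":["turn","slide","hand"]}

```bash
mkdir -p pics; cat > h.py <<'E'
import numpy as np,cv2
from bench import r
def cal(n):
    c=r.get_calibration(n); f=210/np.tan(np.radians(c['fovy'])/2); return f,c['cx'],c['cy'],np.array(c['R']),np.array(c['t'])
def save(n,fn):
    c=cal(n); im,d=r.grab_frame(n); cv2.imwrite('pics/'+fn+'.png',im[:,:,::-1]); np.savez('pics/'+fn,im=im,d=d,f=c[0],cx=c[1],cy=c[2],R=c[3],t=c[4]); return im,d,c
def pts(d,c):
    f,cx,cy,R,t=c; v,u=np.mgrid[:d.shape[0],:d.shape[1]]
    P=np.stack([(u-cx)/f*d,(v-cy)/f*d,d],-1); return (P-t)@R
def ray(c,u,v,z):
    f,cx,cy,R,t=c; o=-R.T@t; w=R.T@np.array([(u-cx)/f,(v-cy)/f,1]); return o+w*(z-o[2])/w[2]
E
python3 - <<'E'
from h import *
for n in('scene','top'):
    im,d,c=save(n,n+'0'); print(n,c[0],-c[3].T@c[4])
a=cv2.imread('pics/scene0.png');b=cv2.imread('pics/top0.png')
o=r.get_obs();print(o['clock'],o['tcp_pos'],o['orientation'],o['contact_force'])
E
```

```text
scene 418.0907443775836 [-0.22298321 -0.57563021  0.99354287]
top 391.1379746350338 [ 0.45618144 -0.04114801  1.26134366]
0.1 [0.28955956 0.60912323 0.23043055] [-6.91233346e-01 -3.06432949e+00  2.59089103e-03] [ 0.29680408 -0.02321858  0.18354106]
```

View pics/scene0.png

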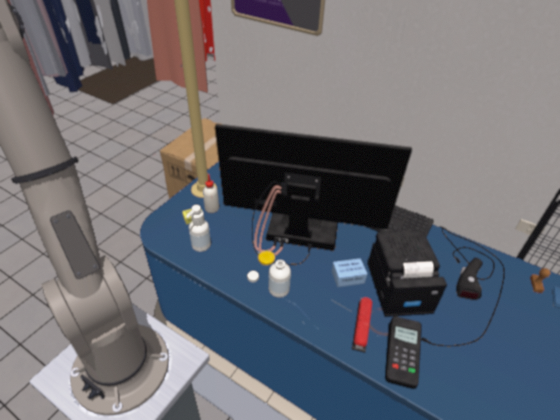

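View pics/top0.png

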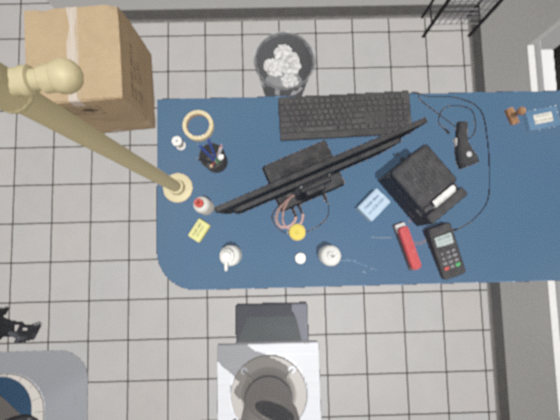

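The top view shows the empty bottle with the pump at about (229,256), its spout pointing down the picture, and the fresh bottle at (329,255). The cap is at (300,258) and the monitor's left end at (222,210).

```bash
python3 - <<'E'
from h import *
for n in('top','scene'):
    z=np.load(f'pics/{n}0.npz'); c=(float(z['f']),float(z['cx']),float(z['cy']),z['R'],z['t']); P=pts(z['d'],c).reshape(-1,3)
    ok=(z['d'].ravel()>0)&(P[:,0]>.3)&(P[:,0]<.6)
    for nm,y0,y1 in(('empty',.02,.22),('fresh',-.3,-.1)):
        for lo,hi in((.005,.08),(.085,.105),(.105,.124),(.124,.142),(.146,.158),(.158,.18)):
            q=P[ok&(P[:,1]>y0)&(P[:,1]<y1)&(P[:,2]>lo)&(P[:,2]<hi)&(P[:,0]<.5)]
            if len(q)>2: print(n,nm,lo,len(q),q.mean(0).round(4),q.min(0).round(3),q.max(0).round(3))
z=np.load('pics/top0.npz')
c=(float(z['f']),float(z['cx']),float(z['cy']),z['R'],z['t'])
for u,v,h in((229,252,.15),(329,255,.12),(226,267,.14)): print(ray(c,u,v,h))
a=cv2.imread('pics/top0.png')[225:285,195:355]
cv2.imwrite('pics/c1.png',cv2.resize(a,None,fx=5,fy=5,interpolation=cv2.INTER_CUBIC))
E
```

```text
top empty 0.005 337 [0.4299 0.1325 0.0156] [0.323 0.021 0.005] [0.5  0.22 0.08]
top empty 0.085 162 [0.4326 0.0965 0.0935] [0.401 0.074 0.085] [0.457 0.131 0.103]
top empty 0.124 37 [0.4323 0.0997 0.1388] [0.412 0.086 0.127] [0.446 0.121 0.142]
top empty 0.146 14 [0.4016 0.1034 0.1561] [0.39  0.094 0.151] [0.423 0.11  0.158]
top empty 0.158 84 [0.4248 0.1036 0.1635] [0.393 0.092 0.158] [0.441 0.114 0.169]
top fresh 0.005 440 [ 0.4256 -0.1709  0.0137] [ 0.322 -0.3    0.005] [ 0.5   -0.1    0.078]
top fresh 0.085 237 [ 0.4231 -0.1956  0.0949] [ 0.393 -0.227  0.085] [ 0.45  -0.169  0.104]
top fresh 0.105 47 [ 0.4236 -0.1987  0.1185] [ 0.412 -0.211  0.112] [ 0.435 -0.186  0.124]
top fresh 0.124 4 [ 0.4197 -0.1953  0.1247] [ 0.415 -0.203  0.124] [ 0.43  -0.192  0.126]
scene empty 0.005 434 [0.4167 0.1048 0.0343] [0.319 0.021 0.005] [0.5  0.22 0.08]
scene empty 0.085 174 [0.42   0.0956 0.0945] [0.399 0.074 0.085] [0.451 0.129 0.105]
scene empty 0.105 28 [0.4193 0.0966 0.1168] [0.411 0.086 0.106] [0.437 0.113 0.124]
scene empty 0.124 73 [0.4217 0.0963 0.1348] [0.41  0.084 0.124] [0.443 0.115 0.142]
scene empty 0.146 27 [0.4123 0.1002 0.1542] [0.389 0.092 0.146] [0.441 0.11  0.158]
scene empty 0.158 62 [0.4213 0.1027 0.1628] [0.39  0.091 0.158] [0.44  0.115 0.169]
scene fresh 0.005 580 [ 0.4137 -0.1815  0.0302] [ 0.322 -0.3    0.005] [ 0.5   -0.1    0.079]
scene fresh 0.085 229 [ 0.4109 -0.2034  0.0946] [ 0.39  -0.227  0.085] [ 0.445 -0.171  0.105]
scene fresh 0.105 73 [ 0.4193 -0.1987  0.116 ] [ 0.407 -0.21   0.106] [ 0.431 -0.183  0.123]
[0.44002001 0.09639848 0.15      ]
[ 0.42406623 -0.18957026  0.12      ]
[0.39778666 0.10659911 0.14      ]
```

View pics/c1.png

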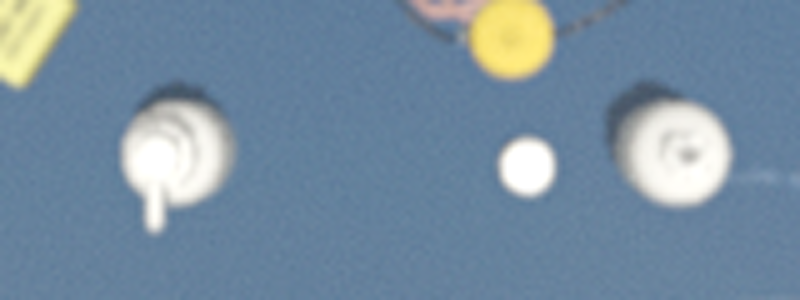

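Pump axis is near (0.428, 0.102) and the fresh neck near (0.422, -0.198). I'll go above the pump, turning the hand to close along y.

{"method": "servo_tool", "body": {
  "turn": [
    [0,0,0.6],
    [0,0,1.3],
    [0,0,2],
    [0,0,2.6],
    [0,0,3.2],
    [0,0,3.9],
    [0,0,4.5],
    [0,0,5.1]
  ],
  "slide": [
    [0.3,-1,0.5],
    [0.8,-3,1],
    [1.4,-5,1.5],
    [1.9,-7,1.5],
    [2.5,-9,1.5],
    [3,-11,1.5],
    [3.5,-12.8,1.5],
    [4,-14.6,1.5]
  ],
  "hand": [1,1,1,1,1,1,1,1]
}}

```text
clock: 1.1
tcp_pos: [0.4099, 0.1694, 0.2762]
orientation: [0.004, -3.142, -0.0]
contact_force: [1.6, -0.3, 0.1]
grip_width: 0.085
gripper_force: 0.0
```

{"method": "servo_tool", "body": {
  "turn": [
    [0,0,0],
    [0,0,0],
    [0,0,0],
    [0,0,0]
  ],
  "slide": [
    [0.3,-1.3,0],
    [0.6,-2.3,0],
    [0.6,-2.3,0],
    [0.6,-2.3,0]
  ],
  "hand": [1,1,1,1]
}}

```text
clock: 1.6
tcp_pos: [0.4275, 0.1033, 0.2761]
orientation: [0.003, -3.141, -0.0]
contact_force: [0.7, 1.0, -0.5]
grip_width: 0.0852
gripper_force: 0.0
```

```bash
python3 - <<'E'
from h import *
from scipy.spatial.transform import Rotation as Ro
o=r.get_obs();print(o['clock'],o['tcp_pos'],Ro.from_rotvec(o['orientation']).as_matrix().round(3),o['joints'],o['grip_width'])
im,d,c=save('wrist','w1');print(c[0],-c[3].T@c[4],c[3])
E
```

```text
1.6 [0.42749978 0.10328152 0.27613972] [[-1.    -0.002 -0.   ]
 [-0.002  1.     0.   ]
 [ 0.     0.    -1.   ]] [-0.62682937  0.02501672  0.25493743  2.04468581 -0.00758186  1.07307651
  1.20418951] 0.0851731757725481
353.7572479583394 [0.35484211 0.10395707 0.41927729] [[-0.00248858  0.99999575  0.0015218 ]
 [ 0.95844274  0.00195104  0.2852783 ]
 [ 0.28527412  0.00216849 -0.95844352]]
```

View pics/w1.png

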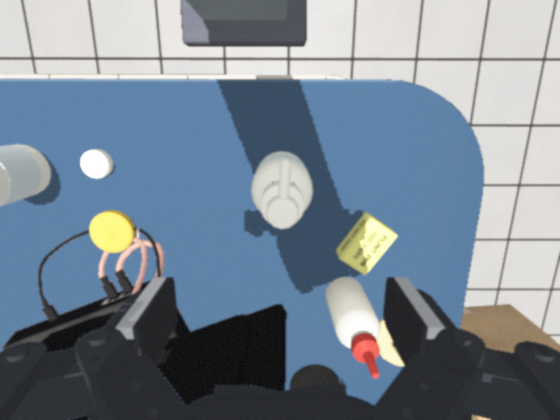

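The wrist view shows the pump head disc around (283,210), the spout running up the picture (-x) to (285,158) and the collar around (283,195). The fingers straddle it well.

```bash
python3 - <<'E'
from h import *
z=np.load('pics/w1.npz'); c=(float(z['f']),float(z['cx']),float(z['cy']),z['R'],z['t']); P=pts(z['d'],c)
m=np.zeros(P.shape[:2],bool); m[140:240,240:325]=1; Q=P[m&(z['d']>0)]
for lo,hi in((.085,.101),(.112,.142),(.142,.147),(.147,.152),(.152,.157),(.157,.161),(.161,.17)):
    q=Q[(Q[:,2]>lo)&(Q[:,2]<hi)]
    if len(q): print(lo,len(q),q.mean(0).round(4),q.min(0).round(4),q.max(0).round(4))
print(ray(c,284,160,.155),ray(c,283,212,.164))
a=z['im'][140:240,240:325,::-1]
cv2.imwrite('pics/c2.png',cv2.resize(a,None,fx=6,fy=6,interpolation=cv2.INTER_CUBIC))
E
```

```text
0.085 1143 [0.418  0.1051 0.0927] [0.3997 0.0769 0.085 ] [0.4478 0.1349 0.0988]
0.112 612 [0.4214 0.1055 0.1379] [0.4103 0.088  0.1162] [0.4431 0.1245 0.142 ]
0.142 14 [0.4221 0.1061 0.1424] [0.4136 0.0918 0.142 ] [0.4352 0.1203 0.1429]
0.147 3 [0.4188 0.1102 0.1514] [0.4171 0.1016 0.1506] [0.4205 0.1157 0.1518]
0.152 101 [0.4004 0.1077 0.1552] [0.389  0.0947 0.1523] [0.4238 0.1179 0.157 ]
0.157 365 [0.4073 0.1072 0.1595] [0.3908 0.0933 0.157 ] [0.441  0.1185 0.161 ]
0.161 830 [0.4272 0.1062 0.1633] [0.3983 0.0941 0.161 ] [0.4406 0.1184 0.1658]
[0.3896397  0.10760991 0.155     ] [0.42730487 0.10696531 0.164     ]
```

View pics/c2.png

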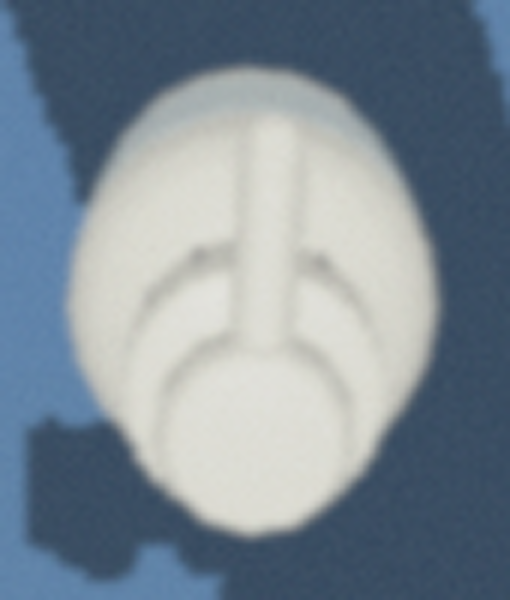

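{"method": "servo_tool", "body": {
  "turn": [
    [0,0,0],
    [0,0,0],
    [0,0,0],
    [0,0,0],
    [0,0,0],
    [0,0,0],
    [0,0,0],
    [0,0,0]
  ],
  "slide": [
    [0,0.1,-0.6],
    [0,0.1,-1.5],
    [0,0.1,-2.5],
    [0,0.1,-3.5],
    [0,0.1,-4.4],
    [0,0.1,-5.1],
    [0,0.1,-5.55],
    [0,0.1,-5.55]
  ],
  "hand": [1,1,1,1,1,1,1,1]
}}

```text
clock: 2.65
tcp_pos: [0.4272, 0.1061, 0.1092]
orientation: [0.004, -3.14, 0.001]
contact_force: [-0.5, 0.8, 0.5]
grip_width: 0.0853
gripper_force: 0.0
```

{"method": "servo_tool", "body": {
  "turn": [
    [0,0,0],
    [0,0,0],
    [0,0,0],
    [0,0,0],
    [0,0,0],
    [0,0,0],
    [0,0,0],
    [0,0,0]
  ],
  "slide": [
    [0,0,0],
    [0,0,0],
    [0,0,0],
    [0,0,0],
    [0,0,0],
    [0,0,0],
    [0,0,0],
    [0,0,0]
  ],
  "hand": [0.6,0.5,0.4,0.3,0.2,0.1,0,0],
  "squeeze": 60
}}

```text
clock: 3.65
tcp_pos: [0.4284, 0.1056, 0.1103]
orientation: [-0.001, 3.141, 0.001]
contact_force: [-0.4, -2.1, 5.9]
grip_width: 0.0342
gripper_force: 59.2
```

{"method": "servo_tool", "body": {
  "turn": [
    [0,0,0],
    [0,0,0],
    [0,0,0],
    [0,0,0],
    [0,0,0],
    [0,0,0],
    [0,0,0]
  ],
  "slide": [
    [0,0,0],
    [0,0,0],
    [0,0,0.15],
    [0,0,0.4],
    [0,0,0.7],
    [0,0,1],
    [0,0,1]
  ],
  "hand": [0,0,0,0,0,0,0]
}}

```text
clock: 4.53
tcp_pos: [0.4284, 0.1059, 0.1407]
orientation: [-0.002, 3.14, 0.001]
contact_force: [-0.7, -0.0, -0.8]
grip_width: 0.0343
gripper_force: 59.6
```

```bash
python3 - <<'E'
from h import *
o=r.get_obs();print(o['clock'],o['tcp_pos'],o['orientation'])
im,d,c=save('wrist','w2')
E
```

```text
4.525 [0.42838105 0.10591375 0.14066694] [-2.09312891e-03  3.14001649e+00  1.40609333e-03]
```

View pics/w2.png

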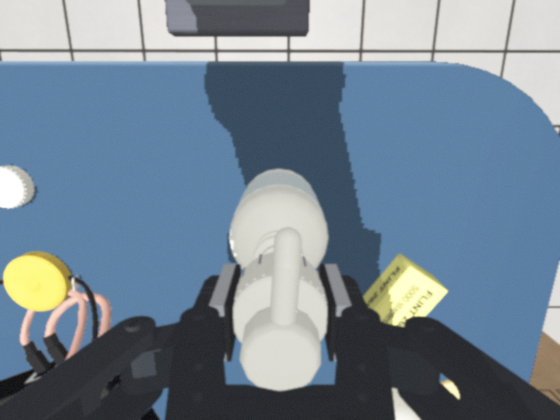

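The pump is held between the pads with the spout square to them, and the empty bottle still stands at (280,225). I'll lift on and carry it across to the fresh bottle.

{"method": "servo_tool", "body": {
  "turn": [
    [0,0,0],
    [0,0,0],
    [0,0,0],
    [0,0,0],
    [0,0,0],
    [0,0,0],
    [0,0,0],
    [0,0,0]
  ],
  "slide": [
    [0,0,0.3],
    [0,0,0.8],
    [0,0,1.4],
    [0,0,2],
    [0,0,2.7],
    [0,0,3.4],
    [0,0,4],
    [0,0,4]
  ],
  "hand": [0,0,0,0,0,0,0,0]
}}

```text
clock: 5.58
tcp_pos: [0.4285, 0.1059, 0.261]
orientation: [-0.002, 3.139, 0.002]
contact_force: [-0.5, 0.3, -0.9]
grip_width: 0.0344
gripper_force: 59.7
```

{"method": "servo_tool", "body": {
  "turn": [
    [0,0,0],
    [0,0,0],
    [0,0,0],
    [0,0,0],
    [0,0,0],
    [0,0,0],
    [0,0,0],
    [0,0,0]
  ],
  "slide": [
    [0,-0.5,0],
    [0,-1.5,0],
    [0,-2.8,0],
    [0,-4,0],
    [0,-5.2,0],
    [0,-6.2,0],
    [0,-6.8,0],
    [0,-7,0]
  ],
  "hand": [0,0,0,0,0,0,0,0]
}}

```text
clock: 6.58
tcp_pos: [0.4267, -0.1062, 0.259]
orientation: [-0.003, -3.14, 0.001]
contact_force: [-0.7, 0.7, -1.5]
grip_width: 0.0344
gripper_force: 59.7
```

```bash
python3 - <<'E'
from h import *
o=r.get_obs();print(o['clock'],o['tcp_pos'],o['orientation'],o['grip_width'])
im,d,c=save('wrist','w3')
im,d,c=save('scene','s3')
a=cv2.imread('pics/w3.png'); b=cv2.imread('pics/s3.png')[190:330,160:346]; cv2.imwrite('pics/c3.png',np.hstack([cv2.resize(a,(400,300)),cv2.resize(b,(400,300))]))
E
```

```text
6.575 [ 0.42669971 -0.10617007  0.25900677] [-2.71079657e-03 -3.13980019e+00  5.08476931e-04] 0.03435213453479709
```

View pics/c3.png

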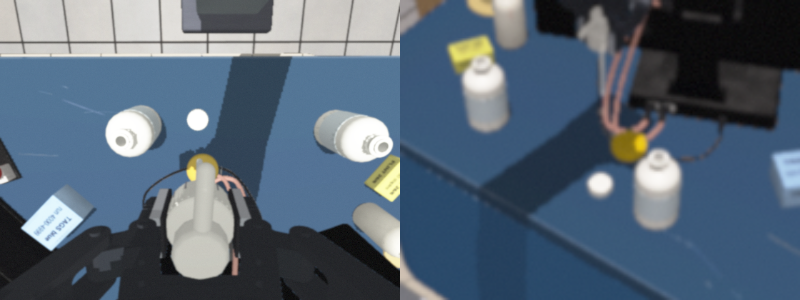

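The empty bottle stands. The fresh mouth is near (175,198) in the full wrist frame, and the tube hangs visible in the scene view, around (275,220).

```bash
python3 - <<'E'
from h import *
z=np.load('pics/w3.npz'); c=(float(z['f']),float(z['cx']),float(z['cy']),z['R'],z['t']); P=pts(z['d'],c)
for nm,(u0,u1) in dict(fresh=(135,235),empty=(430,555)).items():
  m=np.zeros(P.shape[:2],bool); m[140:235,u0:u1]=1; Q=P[m&(z['d']>0)]
  for lo,hi in((.08,.1),(.108,.1165),(.1165,.124)):
    q=Q[(Q[:,2]>lo)&(Q[:,2]<hi)]
    if len(q): print(nm,lo,len(q),q.mean(0).round(4),q.min(0).round(4),q.max(0).round(4))
g=cv2.cvtColor(z['im'],cv2.COLOR_RGB2GRAY)[175:220,150:205]
# dark bore
_,b=cv2.threshold(cv2.GaussianBlur(g,(3,3),0),0,255,cv2.THRESH_OTSU)
s=np.load('pics/s3.npz'); cs=(float(s['f']),float(s['cx']),float(s['cy']),s['R'],s['t']); S=pts(s['d'],cs)
k=np.zeros(S.shape[:2],bool); k[185:250,240:300]=1
k&=(s['d']>0)&(S[...,0]<.46)&(S[...,0]>.35)&(S[...,1]>-.15)&(S[...,1]<-.06)&(S[...,2]>.1)
for zz in np.arange(.16,.30,.01):
    q=S[k&(S[...,2]>=zz)&(S[...,2]<zz+.01)]
    if len(q): print('tube',round(zz,3),len(q),q.mean(0).round(4))
# image-space tube axis vs ideal
for zz in(.16,.2,.25,.28):
    p=cs[3]@np.array([.427,-.106,zz])+cs[4]; print('ideal px',zz,(p[:2]/p[2]*cs[0]+[cs[1],cs[2]]).round(1))
A=cv2.resize(z['im'][175:220,150:205,::-1],(400,327),interpolation=cv2.INTER_CUBIC)
B=cv2.resize(s['im'][180:250,240:300,::-1],(400,467),interpolation=cv2.INTER_CUBIC)
o=np.zeros((467,800,3),np.uint8); o[:327,:400]=A; o[:,400:]=B; cv2.imwrite('pics/c4.png',o)
E
```

```text
fresh 0.08 2394 [ 0.416  -0.1898  0.093 ] [ 0.3914 -0.224   0.08  ] [ 0.4497 -0.1662  0.1   ]
fresh 0.108 165 [ 0.4213 -0.1959  0.1145] [ 0.4085 -0.2093  0.108 ] [ 0.4342 -0.1826  0.1165]
fresh 0.1165 520 [ 0.4207 -0.1951  0.1186] [ 0.4082 -0.2082  0.1165] [ 0.4339 -0.1831  0.1218]
empty 0.08 2532 [0.424  0.0947 0.0927] [0.3989 0.076  0.08  ] [0.4573 0.1316 0.1   ]
empty 0.108 216 [0.4281 0.1051 0.1134] [0.4156 0.0926 0.108 ] [0.4418 0.119  0.1165]
empty 0.1165 576 [0.4281 0.1043 0.1188] [0.4155 0.0921 0.1165] [0.4413 0.1192 0.1227]
tube 0.17 2 [ 0.4276 -0.1088  0.1796]
tube 0.18 7 [ 0.4254 -0.1083  0.1871]
tube 0.19 5 [ 0.4249 -0.1079  0.1957]
tube 0.2 6 [ 0.4251 -0.1076  0.2059]
tube 0.21 4 [ 0.4251 -0.1078  0.2154]
tube 0.22 6 [ 0.4256 -0.1075  0.2241]
tube 0.23 6 [ 0.4245 -0.1085  0.2364]
tube 0.24 5 [ 0.4259 -0.108   0.2452]
tube 0.25 1 [ 0.4245 -0.1071  0.25  ]
tube 0.26 27 [ 0.417  -0.1158  0.2669]
tube 0.27 57 [ 0.4164 -0.1163  0.2753]
tube 0.28 66 [ 0.4169 -0.115   0.2857]
tube 0.29 64 [ 0.4196 -0.11    0.2937]
ideal px 0.16 [253.6 237.2]
ideal px 0.2 [253.4 226.9]
ideal px 0.25 [253.2 213.3]
ideal px 0.28 [253.1 204.7]
```

View pics/c4.png

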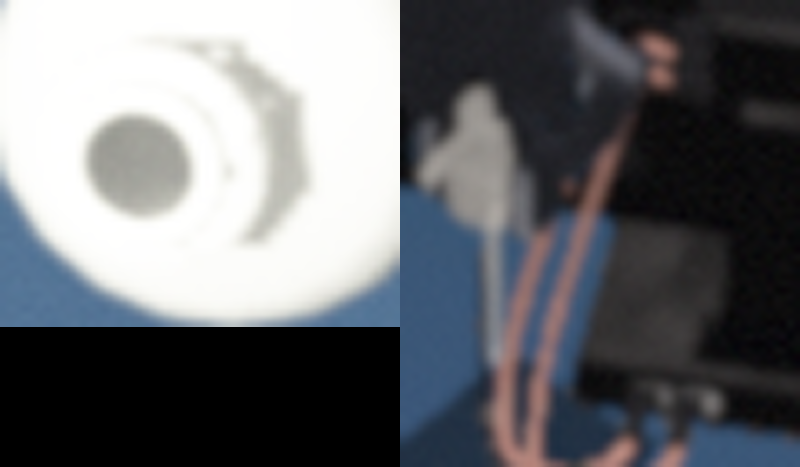

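```bash
python3 - <<'E'
from h import *
z=np.load('pics/w3.npz'); c=(float(z['f']),float(z['cx']),float(z['cy']),z['R'],z['t'])
g=cv2.cvtColor(z['im'],cv2.COLOR_RGB2GRAY)[175:220,150:205].astype(float)
w=np.clip(215-g,0,None); w[:,:8]=0; w[:,28:]=0; w[:13]=0; w[33:]=0
v,u=np.mgrid[:45,:55]; U=150+(u*w).sum()/w.sum(); V=175+(v*w).sum()/w.sum()
M=ray(c,U,V,.12); T=r.get_obs()['tcp_pos']; print(U,V,M,(M-T)/.03)
E
```

```text
168.35932301461014 196.91812527122812 [ 0.42096797 -0.19613866  0.12      ] [-0.20705636 -3.03723144 -4.64157983]
```

{"method": "servo_tool", "body": {
  "turn": [
    [0,0,0],
    [0,0,0],
    [0,0,0],
    [0,0,0],
    [0,0,0],
    [0,0,0],
    [0,0,0],
    [0,0,0]
  ],
  "slide": [
    [-0.1,-0.5,0],
    [-0.2,-1.4,0],
    [-0.2,-2.3,0],
    [-0.2,-2.9,0],
    [-0.2,-3.05,-0.4],
    [-0.2,-3.05,-1],
    [-0.2,-3.05,-1.5],
    [-0.2,-3.05,-1.5]
  ],
  "hand": [0,0,0,0,0,0,0,0]
}}

```text
clock: 7.68
tcp_pos: [0.4208, -0.1951, 0.2134]
orientation: [0.003, -3.138, -0.001]
contact_force: [-0.1, -1.4, -0.3]
grip_width: 0.0343
gripper_force: 59.7
```

```bash
python3 - <<'E'
from h import *
o=r.get_obs();print(o['clock'],o['tcp_pos'],o['orientation'],o['contact_force'])
im,d,c=save('scene','s5')
S=pts(d,c)
k=(d>0)&(abs(S[...,0]-.421)<.03)&(abs(S[...,1]+.196)<.03)
for zz in np.arange(.105,.21,.01):
    q=S[k&(S[...,2]>=zz)&(S[...,2]<zz+.01)]
    if len(q): print(round(zz,3),len(q),q.mean(0).round(4),q.min(0).round(3),q.max(0).round(3))
p=c[3]@np.array([.421,-.196,.13])+c[4];u,v=(p[:2]/p[2]*c[0]+[c[1],c[2]]).astype(int);print(u,v)
cv2.imwrite('pics/c5.png',cv2.resize(im[v-45:v+35,u-40:u+40,::-1],(560,560),interpolation=cv2.INTER_CUBIC))
E
```

```text
7.675 [ 0.42082263 -0.19512791  0.21337176] [ 3.14416465e-03 -3.13837791e+00 -7.29139773e-04] [-0.05249829 -1.40089702 -0.29688248]
0.105 27 [ 0.4177 -0.1994  0.1088] [ 0.409 -0.21   0.105] [ 0.428 -0.19   0.115]
0.115 50 [ 0.4196 -0.1985  0.1191] [ 0.408 -0.21   0.115] [ 0.434 -0.185  0.125]
0.135 5 [ 0.419  -0.1963  0.1384] [ 0.418 -0.199  0.136] [ 0.42  -0.194  0.142]
0.145 8 [ 0.4202 -0.1967  0.1494] [ 0.418 -0.199  0.145] [ 0.425 -0.193  0.152]
0.155 6 [ 0.4195 -0.1971  0.16  ] [ 0.417 -0.2    0.156] [ 0.424 -0.195  0.164]
0.165 10 [ 0.4204 -0.1962  0.1691] [ 0.418 -0.199  0.165] [ 0.424 -0.193  0.174]
0.175 5 [ 0.4209 -0.1973  0.181 ] [ 0.42  -0.198  0.178] [ 0.422 -0.196  0.185]
0.185 4 [ 0.4198 -0.1973  0.1904] [ 0.418 -0.198  0.187] [ 0.421 -0.197  0.193]
0.195 5 [ 0.4192 -0.1971  0.1992] [ 0.418 -0.199  0.196] [ 0.42  -0.195  0.203]
279 259
```

View pics/c5.png

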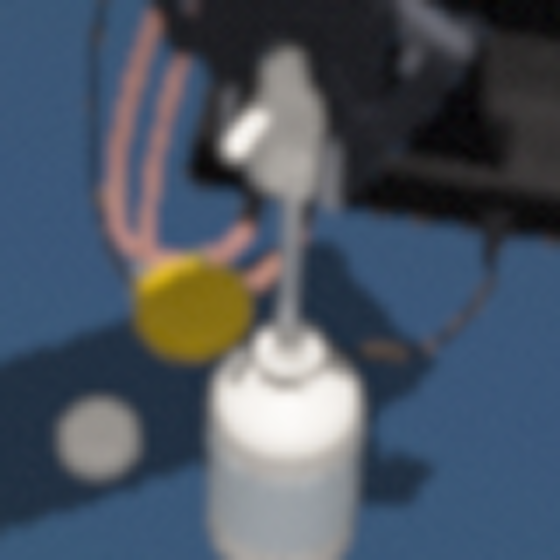

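The tube hangs straight above the mouth, well centred. I'll thread it down with a 1 mm correction.

{"method": "servo_tool", "body": {
  "turn": [
    [0,0,0],
    [0,0,0],
    [0,0,0],
    [0,0,0],
    [0,0,0],
    [0,0,0]
  ],
  "slide": [
    [0,-0.03,-0.1],
    [0,-0.03,-0.3],
    [0,-0.03,-0.6],
    [0,-0.03,-0.9],
    [0,-0.03,-1.2],
    [0,-0.03,-1.2]
  ],
  "hand": [0,0,0,0,0,0]
}}

```text
clock: 8.48
tcp_pos: [0.4212, -0.1966, 0.178]
orientation: [0.002, -3.14, -0.0]
contact_force: [-0.4, 0.7, 0.2]
grip_width: 0.0346
gripper_force: 59.7
```

{"method": "servo_tool", "body": {
  "turn": [
    [0,0,0],
    [0,0,0],
    [0,0,0],
    [0,0,0],
    [0,0,0],
    [0,0,0],
    [0,0,0]
  ],
  "slide": [
    [0,0,-0.3],
    [0,0,-0.6],
    [0,0,-0.9],
    [0,0,-1.2],
    [0,0,-1.4],
    [0,0,-1.5],
    [0,0,-1.5]
  ],
  "hand": [0,0,0,0,0,0,0]
}}

```text
clock: 9.35
tcp_pos: [0.4218, -0.1968, 0.1337]
orientation: [0.002, -3.141, -0.0]
contact_force: [0.2, 0.3, -0.3]
grip_width: 0.0341
gripper_force: 59.7
```

{"method": "servo_tool", "body": {
  "turn": [
    [0,0,0],
    [0,0,0],
    [0,0,0],
    [0,0,0],
    [0,0,0],
    [0,0,0],
    [0,0,0],
    [0,0,0]
  ],
  "slide": [
    [0,0,0],
    [0,0,-0.1],
    [0,0,-0.2],
    [0,0,-0.3],
    [0,0,-0.4],
    [0,0,-0.5],
    [0,0,-0.6],
    [0,0,-0.6]
  ],
  "hand": [0,0,0,0,0,0,0,0],
  "squeeze": 115
}}

```text
clock: 10.35
tcp_pos: [0.4216, -0.1967, 0.1155]
orientation: [0.002, -3.141, -0.0]
contact_force: [-0.3, 1.0, -1.1]
grip_width: 0.033
gripper_force: 114.1
```

Freely threaded. Now I'll press in small steps.

{"method": "servo_tool", "body": {
  "turn": [
    [0,0,0],
    [0,0,0],
    [0,0,0],
    [0,0,0],
    [0,0,0],
    [0,0,0]
  ],
  "slide": [
    [0,0,-0.05],
    [0,0,-0.1],
    [0,0,-0.15],
    [0,0,-0.2],
    [0,0,-0.25],
    [0,0,-0.25]
  ],
  "hand": [0,0,0,0,0,0]
}}

```text
clock: 11.1
tcp_pos: [0.4229, -0.1976, 0.11]
orientation: [-0.001, 3.139, 0.0]
contact_force: [-6.5, 1.7, 19.9]
grip_width: 0.0334
gripper_force: 116.2
```

{"method": "servo_tool", "body": {
  "turn": [
    [0,0,0],
    [0,0,0],
    [0,0,0],
    [0,0,0],
    [0,0,0]
  ],
  "slide": [
    [0,0,-0.05],
    [0,0,-0.1],
    [0,0,-0.15],
    [0,0,-0.2],
    [0,0,-0.2]
  ],
  "hand": [0,0,0,0,0]
}}

```text
clock: 11.72
tcp_pos: [0.4233, -0.1976, 0.1044]
orientation: [-0.001, 3.139, 0.001]
contact_force: [-6.3, 1.8, 30.7]
grip_width: 0.0332
gripper_force: 118.5
```

{"method": "servo_tool", "body": {
  "turn": [
    [0,0,0],
    [0,0,0],
    [0,0,0],
    [0,0,0]
  ],
  "slide": [
    [-0.03,0,-0.04],
    [-0.05,0,-0.07],
    [-0.05,0,-0.07],
    [-0.05,0,-0.07]
  ],
  "hand": [0,0,0,0]
}}

```text
clock: 12.22
tcp_pos: [0.4236, -0.198, 0.1043]
orientation: [-0.001, 3.135, 0.001]
contact_force: [-9.5, 5.2, 52.5]
grip_width: 0.0334
gripper_force: 120.6
```

```bash
python3 - <<'E'
from h import *
o=r.get_obs();print(o['clock'],o['tcp_pos'],o['contact_force'])
im,d,c=save('wrist','w6');P=pts(d,c)
m=(d>0)&(abs(P[...,0]-.421)<.05)&(abs(P[...,1]+.196)<.0125)
q=P[m&(P[...,2]>.145)&(P[...,2]<.17)];h=q[(q[:,0]>.418)&(q[:,0]<.432)&(abs(q[:,1]+.196)<.007)]
print('head z',np.median(h[:,2]),'spout xmin',q[:,0].min(),'spout z',np.median(q[q[:,0]<.4][:,2]))
im2,d2,c2=save('scene','s6');S=pts(d2,c2)
k=(d2>0)&(abs(S[...,0]-.421)<.014)&(abs(S[...,1]+.197)<.014)&(S[...,2]>.14)&(S[...,2]<.175)
print('scene head max z',np.percentile(S[k][:,2],[50,90,98]))
p=c2[3]@np.array([.421,-.196,.12])+c2[4];u,v=(p[:2]/p[2]*c2[0]+[c2[1],c2[2]]).astype(int)
B=cv2.resize(im2[v-40:v+40,u-40:u+40,::-1],(400,400),interpolation=cv2.INTER_CUBIC)
cv2.imwrite('pics/c6.png',np.hstack([cv2.resize(im[:,:,::-1],(400,400)),B]))
E
```

```text
12.225 [ 0.42363345 -0.19799212  0.10427708] [-9.49413609  5.18981998 52.46718712]
head z 0.15742968297439303 spout xmin 0.3841455409505775 spout z 0.1519866585645634
scene head max z [0.15602642 0.15915104 0.16043773]
```

View pics/c6.png

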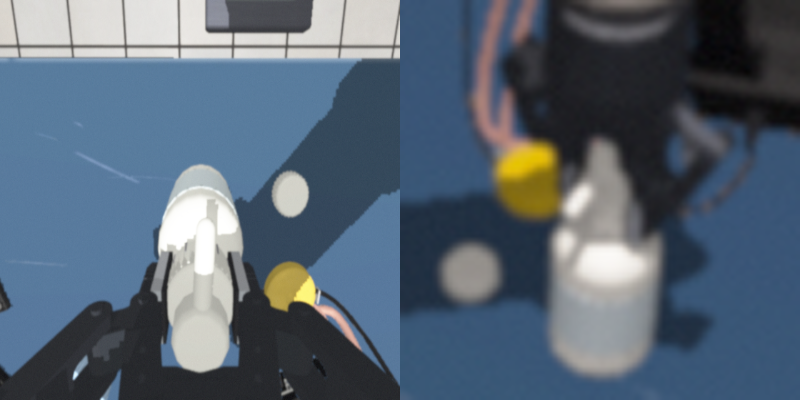

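The head top reads z = 0.157 and the collar has come to a hard stop, so it is home. I'll ease the push to a moderate level and hold.

{"method": "servo_tool", "body": {
  "turn": [
    [0,0,0],
    [0,0,0],
    [0,0,0],
    [0,0,0]
  ],
  "slide": [
    [0,0,0.02],
    [0,0,0.04],
    [0,0,0.04],
    [0,0,0.04]
  ],
  "hand": [0,0,0,0]
}}

```text
clock: 12.82
tcp_pos: [0.4226, -0.1976, 0.1042]
orientation: [-0.001, 3.137, 0.001]
contact_force: [-6.8, 3.9, 37.6]
grip_width: 0.0329
gripper_force: 118.9
```

```bash
python3 - <<'E'
from h import *
o=r.get_obs();print(o['tcp_pos'],o['contact_force'])
im,d,c=save('wrist','w7');P=pts(d,c)
h=P[(d>0)&(P[...,2]>.145)&(P[...,2]<.17)&(abs(P[...,0]-.425)<.007)&(abs(P[...,1]+.196)<.007)]
print(np.median(h[:,2]))
if o['contact_force'][2]>15 and np.median(h[:,2])<.1595: print(r.hand_in())
E
```

```text
[ 0.42264645 -0.1975617   0.10424175] [-6.82426485  3.85389141 37.63112738]
0.1573134161680305
the job is handed in; nothing more can be done
None
```

I handed the job in with the collar home on the fresh bottle (head top measured at 157 mm, where 157.5 mm means fully seated) and the hand still pressing down with about 38 N; the hand-in gave no verdict.

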